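Unstack the colour-coded prep boxes

TASK

The colour-coded prep boxes have come back in one stack with the pepper jar on top. Take the stack apart from the top down, one thing at a time: stand the jar in the middle of the round cork coaster, and set each box, lid up, in the middle of the mat of its lid's colour and lengthwise along it. Keep everything upright, let go of it all, and do not shift the garlic bulb or the sauce bottles beside the work.

Things in the scene. Friction and masses are not known exactly. Their poses are not given: they have to be found in the camera images.
- pepper_jar: Clear round pepper jar with a dark brown screw cap (fixed to it), 44 mm across and 96 mm tall, about 110 g (75 to 145 g), straight-sided; best gripped about 70 mm up, so that its top clears the gripper; at the start it stands on top of the stack. Origin: centre of its underside; z up.
- box_red: Closed rectangular food-prep box, white body with a flat red lid and grey end clips, 72 x 52 x 42 mm (x, y, z); at the start it is third from the bottom of the stack, under the jar. Origin: centre of the underside; x along its length, z up through the lid. Rigid, about 150 g (100 to 200 g); straight vertical sides, gripped across its 52 mm width.
- box_yellow: Closed rectangular food-prep box, white body with a flat yellow lid and grey end clips, 104 x 56 x 42 mm (x, y, z); at the start it is second from the bottom of the stack. Origin: centre of the underside; x along its length, z up through the lid. Rigid, about 150 g (100 to 200 g); straight vertical sides, gripped across its 56 mm width.
- box_blue: Closed rectangular food-prep box, white body with a flat blue lid and grey end clips, 140 x 60 x 42 mm (x, y, z); at the start it is at the bottom of the stack, on the table, its length roughly from left to right (along world y). Origin: centre of the underside; x along its length, z up through the lid. Rigid, about 150 g (100 to 200 g); straight vertical sides, gripped across its 60 mm width.
- coaster: Round cork coaster, 90 mm across, 6 mm thick, fixed to the table, in the nearer row beside the stack. Origin: centre of the underside. The place for the pepper jar.
- mat_red: Flat red silicone mat with a thin white border line, 100 x 80 x 4 mm (x, y, z), fixed to the table near the far side. Origin: centre of the underside; x along its length. The place for the red-lidded box, its length along the mat's.
- mat_yellow: Flat yellow silicone mat with a thin white border line, 132 x 84 x 4 mm (x, y, z), fixed to the table near the far side. Origin: centre of the underside; x along its length. The place for the yellow-lidded box, its length along the mat's.
- mat_blue: Flat blue silicone mat with a thin white border line, 168 x 88 x 4 mm (x, y, z), fixed to the table near the far side. Origin: centre of the underside; x along its length. The place for the blue-lidded box, its length along the mat's.
- garlic: Bystander: loose garlic bulb, 58 mm across and 59 mm tall, on the table between the stack and the coaster; not to be shifted. Origin: centre of its underside.
- sauce_bottle: Bystander: the nearer and larger of two dark sauce bottles, loose, with a yellow-brown cap, 58 mm across and 207 mm tall, standing near the right edge of the table (the other, 188 mm tall, is fixed farther back beside it); not to be shifted. Origin: centre of its underside.
Not all that is in view belongs to the job. Leave any pink or turquoise look-alike of the pepper_jar alone.

How it is judged (in metres and radians):
On the way, in this order (a step that is already met when the one before it is completed fails the run):
1. the pepper jar stands on the cork coaster, let go (horizontal distance between pepper_jar and coaster below 0.015 m and z of pepper_jar in the frame of coaster between 0.002 and 0.01 m and angle between pepper_jar's own z axis and vertical below 0.1 rad and contact force between pepper_jar and the fingers below 0.2 N), for 0.2 s.
2. the red-lidded box stands on the red mat, let go (horizontal distance between box_red and mat_red below 0.015 m and z of box_red in the frame of mat_red between 0 and 0.008 m and angle between box_red's own z axis and vertical below 0.1 rad and angle between the x axis of box_red and the x axis of mat_red, either way round below 0.2 rad and contact force between box_red and the fingers below 0.2 N), for 0.2 s.
3. the yellow-lidded box stands on the yellow mat, let go (horizontal distance between box_yellow and mat_yellow below 0.015 m and z of box_yellow in the frame of mat_yellow between 0 and 0.008 m and angle between box_yellow's own z axis and vertical below 0.1 rad and angle between the x axis of box_yellow and the x axis of mat_yellow, either way round below 0.2 rad and contact force between box_yellow and the fingers below 0.2 N), for 0.2 s.
4. the blue-lidded box stands on the blue mat, let go (horizontal distance between box_blue and mat_blue below 0.015 m and z of box_blue in the frame of mat_blue between 0 and 0.008 m and angle between box_blue's own z axis and vertical below 0.1 rad and angle between the x axis of box_blue and the x axis of mat_blue, either way round below 0.2 rad and contact force between box_blue and the fingers below 0.2 N), for 0.2 s.
At the end, for the whole second after the job is handed in: The jar stands on the coaster and each box, lid up, on the mat of its lid's colour, each centred within 15 mm, resting flat (height within 4 mm, tilt under 0.1 rad), the boxes lengthwise within 0.2 rad; all released and at rest (all of step 1 and all of step 2 and all of step 3 and all of step 4 and linear speed of each of pepper_jar, box_red, box_yellow, box_blue below 0.02 m/s and angular speed of each of pepper_jar, box_red, box_yellow, box_blue below 0.2 rad/s); the robot touches nothing.
It fails at once if the garlic bulb is shifted by more than 20 mm (distance of garlic from where it was at the start of the episode above 0.02 m).
It fails at once if the sauce bottle is shifted by more than 20 mm or tipped (distance of sauce_bottle from where it was at the start of the episode above 0.02 m or angle between sauce_bottle's own z axis and vertical above 0.4 rad).
It fails at once if the jar or a box is tipped by more than 0.6 rad (angle between any of pepper_jar, box_red, box_yellow, box_blue's own z axis and vertical above 0.6 rad).
It also fails if it takes over 120 s, if anything falls off the work surface, if the arm or the gripper's body presses on something with over 40 N, if the wrist force passes 120 N, or if a joint passes its speed limit or range.

ROBOT

A 6-joint arm with a two-finger parallel gripper is mounted at the origin on the work surface; the furniture and walls round the work are solid. World frame = base frame: x ahead of the robot, y to its left, z up, the work surface at z = 0. Lengths are in mm, angles in degrees, forces in N, time in s.
With the tool pointing down it reaches from about 325 to 900 mm from the base axis. Payload 3.5 kg.
Tool frame: the origin (TCP) lies at the very end of the fingers, on their centre line; the grasp point (between the pads) lies 19 mm behind it; x points along the fingers, z is the direction in which the jaws open and shut, and the axes are right-handed (so a half turn about x gives the same grasp; the last joint's range is limited). The gripper opens to 85 mm and grips with 20 to 120 N. Pads are 22 mm wide; open, the fingers measure 114 mm over their backs; the gripper's body (76 mm by 85 mm) begins 54 mm behind the grasp point. The pads swing forward as they close: fully open they stand 13 mm farther back than shut.
Start: joints at [-82.873, 15.837, -1.513, 72.651, 0, 84.076], TCP at [141.135, -608.854, 231.313] pointing down, gripper open.
Joint ranges: [-178.77, 178.77], [-48.84, 107.48], [-61.69, 71.31], [-111.58, 123.2], [-90, 87.43], [-180, 180]. Speed limits (degrees/s): [147.25, 147.25, 180, 180, 180, 180].

INTERFACE

Orientations are given as a 3x3 rotation matrix whose columns are the frame's x, y, z axes.
In Python, from rig import manip, vision, ticket gives the robot as it stands. Calls block until the motion is done:
- manip.move_ptp(position, orientation): joint-space move of the TCP to a pose.
- manip.line_to(position, rot=None, max_speed=150, f_stop=None): straight line of the TCP; rot=None keeps the orientation; max_speed is the mean speed in mm/s. With f_stop (N) it stops when the force on the tool has changed by that much, and returns True; else False.
- manip.move_joints(angles): joint-space move.
- manip.set_gripper(opening, f_grip=None): finger opening in mm; f_grip is the grip in N (None keeps the last); returns when the fingers have stopped.
- manip.sleep(seconds).
- manip.solve_ik(position, orientation): joint angles nearest the present ones, or None.
- vision.grab_frame(name): name is "scene" or "top" or "wrist"; returns the picture (480x640x3 uint8, red, green, blue); there is no depth.
- vision.camera_params(name): a dict with "fx", "fy", "cx", "cy" (pixels), "dist_coeffs" ([k1, k2, p1, p2, k3] as OpenCV has them; the pictures are not rectified), "R" (3x3) and "t" (3): a world point X has camera coordinates R X + t; the wrist camera has in their place "hand_eye" (4x4, takes a point from camera to tool coordinates, whose origin is the TCP and whose axes are the tool frame's). Camera axes: x right, y down, z forward; pixel columns grow to the right and rows downward; lengths in mm; the calibration is good to about 2 mm. A picture is of the moment at which its call begins: read the wrist's pose just before it. camera_params takes no time and is no camera call.
A pose or a line that the arm cannot do raises manip.Unreachable and nothing moves.
- ticket.finish_job(): hands the job in, once; it reports no verdict.
Readings, each from a call of its own:
- manip.read_clock(): time.
- manip.read_joints(): joint angles.
- manip.read_joint_vel(): joint speeds.
- manip.read_joint_torque(): joint torques, N m.
- manip.read_ee_pos(): TCP position.
- manip.read_ee_rot(): TCP orientation.
- manip.read_wrist_force(): force on the tool from outside, world axes, zero at the start.
- manip.read_torque(): the same for the moment, N m.
- manip.read_width(): finger opening in mm.
Only numpy, scipy, OpenCV 4.12 (cv2) and the standard library are available. Lean on these libraries where they do the work, as an engineer would, in place of code of your own. Each camera call takes 0.05 s, during which the arm holds its last target. There are 200 camera calls.

## Working session

There is one attempt and no reset: what is moved stays moved. The work goes in short steps, each a Python script; the robot and the scene stay as the last script left them, time stands still between calls to the robot, and variables do not carry over. Pictures are saved under pics/ and viewed, about 12 in all and at most 16, crops included, and the job is handed in when it is done.

```bash
mkdir -p pics; ls; python3 - <<'E'
from rig import manip, vision
import cv2
for n in ("scene","top"):
    im=vision.grab_frame(n); cv2.imwrite(f"pics/{n}0.png",im[:,:,::-1])
    print(n,vision.camera_params(n))
print(vision.camera_params("wrist"));print(manip.read_ee_rot(),manip.read_width())
E
```

```text
pics
scene {'fx': 462.31374306706795, 'fy': 462.31374306706795, 'cx': 326.30747667496786, 'cy': 243.36469661857788, 'dist_coeffs': array([-0.09727308,  0.        ,  0.        ,  0.        ,  0.        ]), 'R': array([[-0.62370298, -0.78162178, -0.007873  ],
       [-0.33609759,  0.27725877, -0.90009221],
       [ 0.70571453, -0.5587441 , -0.43562832]]), 't': array([329.64108205, 252.53498734, 896.13247358])}
top {'fx': 439.0981447967495, 'fy': 439.0981447967495, 'cx': 318.0464524369414, 'cy': 238.3213242316858, 'dist_coeffs': array([-0.01754592,  0.        ,  0.        ,  0.        ,  0.        ]), 'R': array([[-0.02089872, -0.99967319, -0.01472266],
       [-0.99701627,  0.02193316, -0.07401003],
       [ 0.07430876,  0.01313202, -0.99714881]]), 't': array([  53.15704668,  510.17742424, 1078.60200906])}
{'fx': 418.40282918369144, 'fy': 418.40282918369144, 'cx': 318.0448050849741, 'cy': 238.0909543712982, 'dist_coeffs': array([-0.10161562,  0.        ,  0.        ,  0.        ,  0.        ]), 'hand_eye': array([[-1.49478448e-04, -2.87488186e-01,  9.57784172e-01,
        -1.43091828e+02],
       [-2.34125148e-04, -9.57784147e-01, -2.87488215e-01,
         7.32490207e+01],
       [ 9.99999961e-01, -2.67214653e-04,  7.58598737e-05,
         2.97212389e-01],
       [ 0.00000000e+00,  0.00000000e+00,  0.00000000e+00,
         1.00000000e+00]])}
[[-2.58784892e-04  9.74166740e-01  2.25829795e-01]
 [ 2.08804938e-03  2.25829837e-01 -9.74164527e-01]
 [-9.99997787e-01  2.19444703e-04 -2.09254961e-03]] 85.44736625946835
```

View pics/scene0.png

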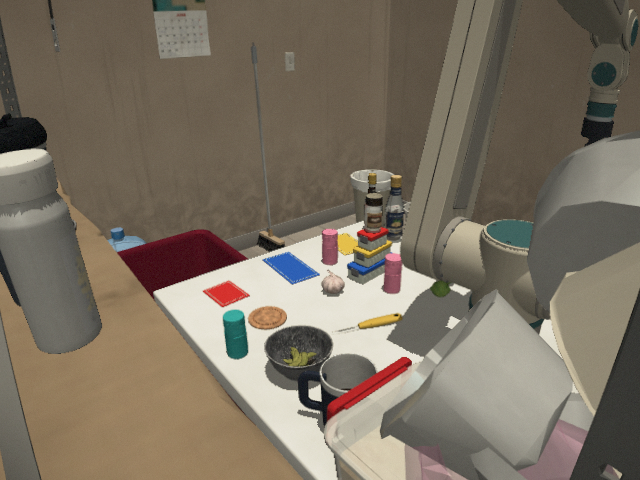

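View pics/top0.png

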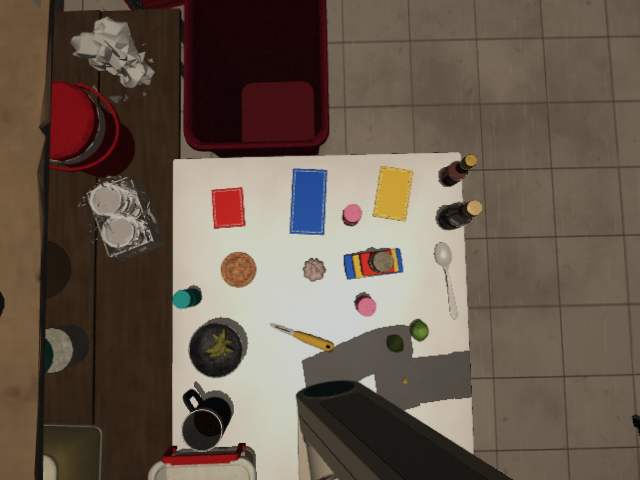

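Top view: candidates for the jar are the brown cap on the stack (384,260), pink look-alikes (352,214) and (366,305), and a turquoise one (187,297). I choose the brown-capped one on the stack. Mats: red (228,208), blue (308,202), yellow (393,193). Coaster (238,269), garlic (314,269), bottle (460,213).

```bash
cat > h.py <<'E'
from rig import manip, vision, ticket
import cv2, numpy as np
def rot(deg):  # tool down, jaws along direction deg
    a=np.radians(deg); x=np.array([0,0,-1.]); z=np.array([np.cos(a),np.sin(a),0])
    return np.column_stack([x,np.cross(z,x),z])
class View:
    def __init__(s,name):
        s.p=p=vision.camera_params(name)
        s.K=np.array([[p['fx'],0,p['cx']],[0,p['fy'],p['cy']],[0,0,1]])
        if name=='wrist':
            T=np.eye(4);T[:3,:3]=manip.read_ee_rot();T[:3,3]=manip.read_ee_pos()
            C=T@np.array(p['hand_eye']);s.Rw,s.c=C[:3,:3],C[:3,3]
        else: s.Rw=np.array(p['R']).T; s.c=-s.Rw@np.array(p['t'])
        s.im=vision.grab_frame(name); s.hsv=cv2.cvtColor(s.im,cv2.COLOR_RGB2HSV)
    def pts(s,uv,z):
        u=cv2.undistortPoints(np.float32(uv).reshape(-1,1,2),s.K,np.array(s.p['dist_coeffs'])).reshape(-1,2)
        d=np.c_[u,np.ones(len(u))]@s.Rw.T
        return (s.c+d*((z-s.c[2])/d[:,2])[:,None])[:,:2]
    def mask(s,col,roi=None):
        r={'red':[((0,150,80),(6,255,255)),((174,150,80),(180,255,255))],'yellow':[((18,120,90),(32,255,255))],
           'blue':[((105,130,60),(125,255,255))],'cork':[((5,80,60),(16,220,255))]}[col]
        m=sum(cv2.inRange(s.hsv,np.array(a),np.array(b)) for a,b in r).astype(np.uint8)
        if roi:
            k=np.zeros_like(m);x0,y0,x1,y1=roi;k[y0:y1,x0:x1]=1;m*=k
        return m
    def rect(s,col,z,roi=None,minA=60):
        """min-area rect (world mm) of all colour pixels in roi: centre,(long,short),long-axis angle"""
        n,l,st,_=cv2.connectedComponentsWithStats(s.mask(col,roi))
        keep=[i for i in range(1,n) if st[i,4]>=minA]
        if not keep: return None
        v,u=np.nonzero(np.isin(l,keep)); q=s.pts(np.c_[u,v],z).astype(np.float32)
        c,(w,h),a=cv2.minAreaRect(q)
        if w<h: w,h,a=h,w,a+90
        return np.round(c,1),np.round((w,h),1),round((a+90)%180-90,1)
    def save(s,n,roi=None,f=1):
        im=s.im[:,:,::-1]
        if roi: im=im[roi[1]:roi[3],roi[0]:roi[2]]
        cv2.imwrite(f'pics/{n}.png',cv2.resize(im,None,fx=f,fy=f,interpolation=cv2.INTER_CUBIC))
E
python3 - <<'E'
from h import *
v=View('top')
for c,roi in (('red',(205,180,250,235)),('blue',(280,160,335,240)),('yellow',(368,160,418,226))): print(c,v.rect(c,4,roi))
print('cork',v.rect('cork',6,(215,245,262,292)))
s=(335,240,412,285)
print('stack', v.rect('blue',42,s),v.rect('yellow',84,s),v.rect('red',126,s),'jar',v.pts([(384,260)],222))
print('garlic',v.pts([(314,269)],30),'pink',v.pts([(352,214),(366,305)],96),'bottle',v.pts([(475,208)],207))
v.save('stack',(330,195,490,315),5)
E
```

```text
red (array([596.9, 271.8]), array([98.2, 78.1]), 3.8)
blue (array([608.6,  66.3]), array([166.4,  85.2]), -3.7)
yellow (array([ 624.3, -150.2]), array([131.4,  82.6]), -10.6)
cork (array([439.1, 246.3]), array([86.4, 85.7]), 88.9)
stack (array([445.1, -89.8]), array([137.6,  56.6]), -84.4) (array([445.4, -90.7]), array([102.4,  53.2]), -82.3) (array([445.3, -89.1]), array([71.4, 49.7]), -86.0) jar [[449.11461907 -93.17402385]]
garlic [[434.84797222  53.61429989]] pink [[560.61453224 -39.1808286 ]
 [349.51332963 -65.73104283]] bottle [[ 553.15690126 -287.41052218]]
```

View pics/stack.png

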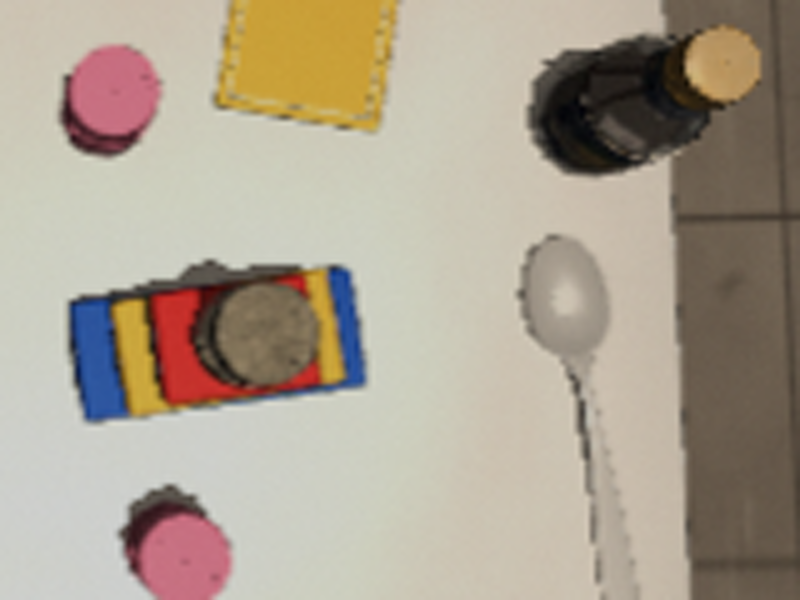

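The crop confirms it: the greyish-brown cap at (384,260) is on the red lid, and the pink ones stand on the table. I'll go above it for one close look.

```bash
python3 - <<'E'
from h import *
manip.move_ptp([300,-330,340],rot(-20))
manip.move_ptp([447,-92,325],rot(5))
v=View('wrist'); v.save('w1')
print(v.rect('red',126),v.rect('yellow',84),v.rect('blue',42),manip.read_ee_pos(),manip.read_joints(),manip.read_clock())
E
```

```text
(array([444.4, -71.3]), array([46.5, 29.4]), 8.2) (array([ 518.7, -169.7]), array([626.7, 233.8]), -26.1) (array([538.5,  38.7]), array([287.8, 114. ]), 14.7) [446.90031856 -93.21174365 324.89272845] [-1.98859391e+01 -3.62938151e+00 -1.21671500e+01  8.14734307e+01
 -2.77584398e-02  6.52395600e+01] 2.5667
```

View pics/w1.png

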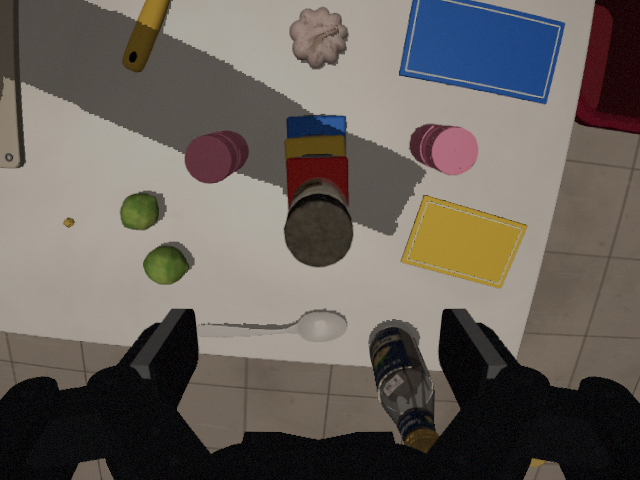

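Wrist view: brown cap at (319,230), red lid edge behind it, jaws clear of everything. Take the jar at that spot.

```bash
python3 - <<'E'
from h import *
v=View('wrist'); j=v.pts([(319,230)],222)[0]; print('jar',j)
R=rot(5); x,y=j
manip.line_to([x,y,300],R)
manip.line_to([x,y,177],R,100,f_stop=15)
p0=manip.read_ee_pos(); manip.set_gripper(30,35); print(p0,manip.read_width())
p0=manip.read_ee_pos()
manip.line_to([x,y,300],R,80)
print('w',manip.read_width(),manip.read_wrist_force())
v=View('wrist'); v.save('w2')
for c,z in (('red',126),('yellow',84),('blue',42)): print(c,v.rect(c,z,(250,100,400,300)))
E
```

```text
jar [447.16620019 -89.00940632]
[447.81160357 -89.23918557 177.72631264] 42.11714351365917
w 41.891143555244994 [ 0.38370506  1.16961305 -0.99649443]
red (array([445.5, -85.1]), array([60.8, 49.4]), -83.9)
yellow (array([439.9, -50.1]), array([52.8, 18.4]), 7.8)
blue (array([439.3, -33. ]), array([57.3, 20.2]), 5.0)
```

View pics/w2.png

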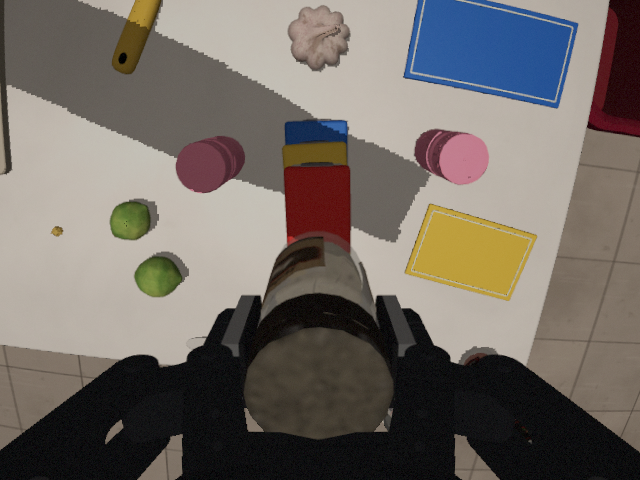

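Jar held (42 mm, ~1 N), upright. The stack is undisturbed. Next: a close look at the coaster, then place.

```bash
python3 - <<'E'
from h import *
R=rot(5)
manip.line_to([440,190,290],R,200)
v=View('wrist'); v.save('w3'); r=v.rect('cork',6,(150,20,500,330),300); print(r)
t=np.array([439.1,246.3]); 
if abs(r[1]-88).max()<8: t=(t+r[0]*2)/3
print(t)
manip.line_to([*t,130],R,150)
hit=manip.line_to([*t,56],R,40,f_stop=4); print(hit,manip.read_ee_pos())
manip.set_gripper(85); 
p=manip.read_ee_pos(); manip.line_to([*p[:2],250],R,100)
manip.line_to([440,150,300],R,200)
w=View('wrist'); w.save('w4',(100,0,540,330),1.2); print(manip.read_clock())
E
```

```text
(array([440.2, 181. ]), array([218.6,  88.4]), -89.1)
[439.1 246.3]
True [439.06451625 246.27326085  57.46012089]
14.4417
```

View pics/w4.png

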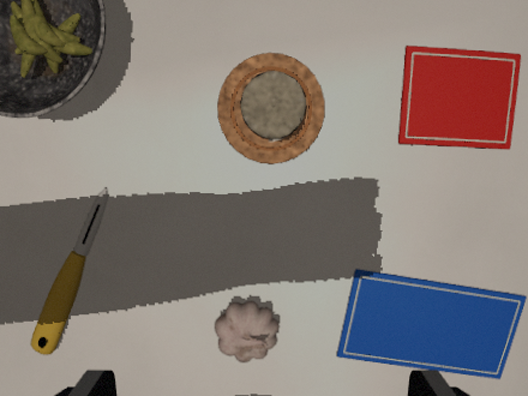

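Jar stands upright on the coaster, cap at crop (273,104), coaster centre about (271,108). Quantify that, then look at the red box from above.

```bash
python3 - <<'E'
from h import *
v=View('wrist'); print('jar',v.pts([(327.5,86.7)],102),'coaster',v.pts([(326.3,90)],6),v.rect('cork',6,(250,30,400,150),300))
print('mats',v.rect('red',4,(400,20,540,140)),v.rect('blue',4,(370,210,545,325)))
manip.move_ptp([445,-90,270],rot(5))
v=View('wrist'); v.save('w5')
for c,z in (('red',126),('yellow',84),('blue',42)): print(c,v.rect(c,z,(240,100,400,390)))
print('ymat',v.rect('yellow',4,(400,150,600,330)))
E
```

```text
jar [[438.499764   244.10569267]] coaster [[438.99878884 246.79892613]] (array([438.7, 245.9]), array([88.5, 88.1]), -68.8)
mats (array([596.6, 270.9]), array([99.6, 79.3]), 3.5) (array([608. ,  65.6]), array([167. ,  87.8]), -4.0)
red (array([445.8, -90.1]), array([68.5, 47.8]), -84.4)
yellow None
blue (array([439.5, -32.9]), array([56.9, 20.5]), 6.6)
ymat (array([ 624.1, -150.7]), array([132. ,  83.8]), -10.6)
```

View pics/w5.png

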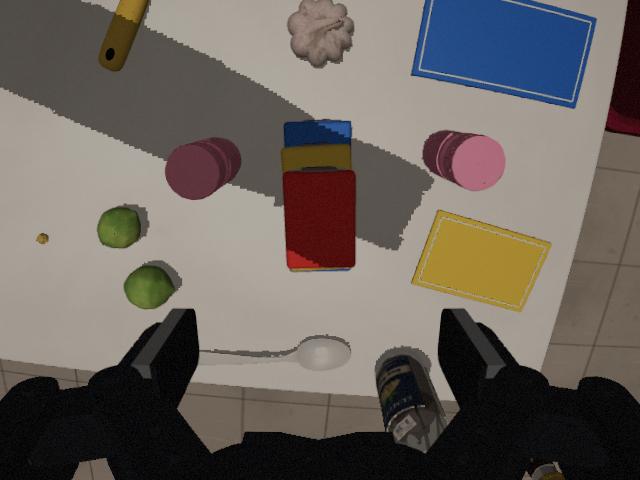

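Red box clear from above: lid from (284,172) to (355,268), centre (445.8,−90), with jaws at 5.6° across it. Take it to the red mat.

```bash
cat > tr.py <<'E'
from h import *
def transfer(c,ang,zb,mat,mang,h=6):
    """box centre/angle/underside z -> mat centre/angle"""
    R=rot(ang+90); M=rot(mang+90); z=zb+h
    manip.line_to([*c,zb+110],R,150)
    hit=manip.line_to([*c,z],R,80,f_stop=12); p=manip.read_ee_pos()
    manip.set_gripper(40,40); w=manip.read_width(); p=manip.read_ee_pos()
    manip.line_to([*p[:2],p[2]+25],R,60); manip.line_to([*p[:2],260],R,150)
    print('grasp',hit,p,w,manip.read_width(),manip.read_wrist_force())
    manip.move_ptp([*mat,240],M)
    off=p[2]-zb
    manip.line_to([*mat,4+off+25],M,150)
    hit=manip.line_to([*mat,4+off-2],M,30,f_stop=5); q=manip.read_ee_pos()
    print('place',hit,q,'expected z',4+off)
    manip.set_gripper(85); manip.sleep(.2)
    manip.line_to([*q[:2],260],M,120)
E
python3 - <<'E'
from tr import *
transfer([445.8,-90.1],-84.4,84,[596.7,271.1],3.6)
manip.line_to([596.7-40,271,290],rot(93.6),150)
v=View('wrist'); v.save('w6'); print(v.rect('red',46),manip.read_clock())
E
```

```text
grasp False [446.53591066 -90.30848055  90.54522664] 51.50350927797619 51.38734631670442 [-0.49860454  0.59776745 -1.67583818]
place True [596.23788248 270.97801834  10.56517183] expected z 10.545226640813027
(array([724.6, 414.9]), array([486.4, 231.7]), 63.6) 26.8667
```

View pics/w6.png

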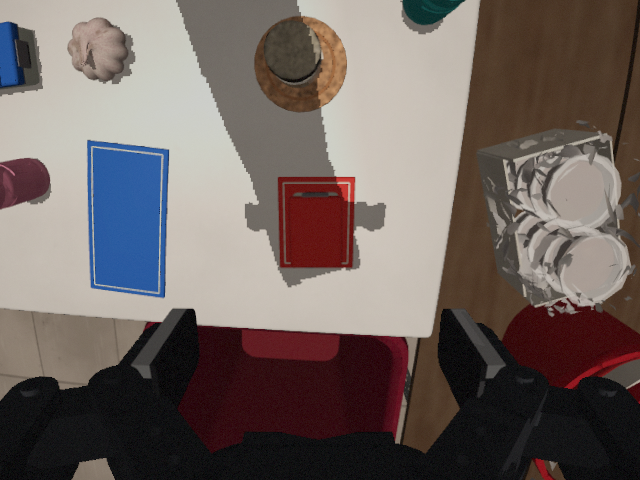

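The red box sits centred on its mat: clip at (317,194), and the white border is visible on both sides. Next: look at and move the yellow box.

```bash
python3 - <<'E'
from tr import *
manip.move_ptp([445,-90,240],rot(6))
v=View('wrist'); v.save('w7')
for c,z in (('yellow',84),('blue',42)): print(c,v.rect(c,z,(240,100,400,390)))
m=cv2.inRange(v.hsv,np.array((15,100,20)),np.array((35,255,255)))
m[:, :240]=0;m[:,400:]=0;m[400:]=0;m[:90]=0
vv,uu=np.nonzero(cv2.morphologyEx(m,cv2.MORPH_OPEN,np.ones((3,3))));print(cv2.minAreaRect(v.pts(np.c_[uu,vv],84).astype(np.float32)))
E
```

```text
yellow (array([ 450.9, -125.1]), array([54.2, 33.1]), 6.1)
blue (array([439.4, -33. ]), array([56.9, 20.4]), 6.1)
((445.9000549316406, -90.74168395996094), (54.21184158325195, 102.39214324951172), 8.354809761047363)
```

View pics/w7.png

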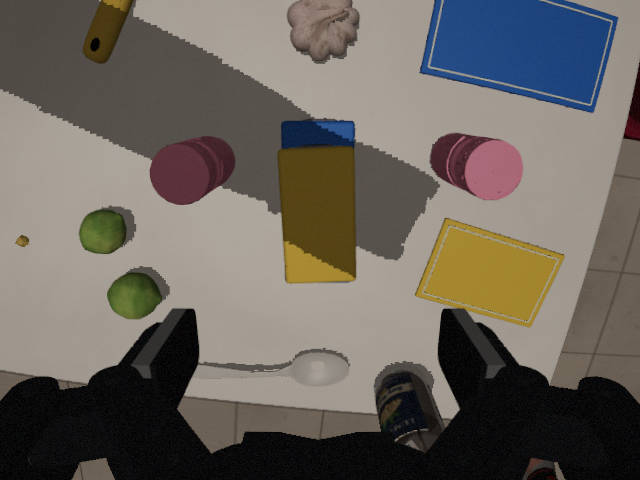

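The yellow box is in plain view, (280,147) to (356,282): centre (445.9,−90.7), long axis −81.6°.

```bash
python3 - <<'E'
from tr import *
transfer([445.9,-90.7],-81.7,42,[624.2,-150.5],-10.6)
manip.move_ptp([445,-90,210],rot(5.5))
v=View('wrist'); v.save('w8')
m=cv2.inRange(v.hsv,np.array((100,120,15)),np.array((128,255,255)))
m[:, :230]=0;m[:,410:]=0;m[400:]=0;m[:80]=0
vv,uu=np.nonzero(cv2.morphologyEx(m,cv2.MORPH_OPEN,np.ones((3,3))));print(cv2.minAreaRect(v.pts(np.c_[uu,vv],42).astype(np.float32)))
print(v.rect('yellow',46,(400,150,639,340)),manip.read_clock())
E
```

```text
grasp False [446.39067294 -90.89272858  48.54472727] 55.63660582342524 55.59693924282186 [-0.01531479  0.27934024 -0.85339745]
place True [ 623.84949524 -150.37148861   10.58403826] expected z 10.544727274995438
((445.68817138671875, -90.76959228515625), (57.84136199951172, 137.18896484375), 6.284849166870117)
(array([ 610. , -137.1]), array([133.1,  75.1]), -10.6) 40.3583
```

View pics/w8.png

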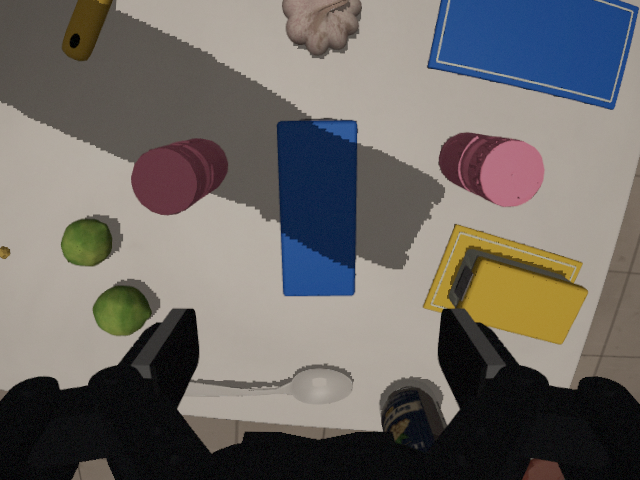

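The blue box is in plain view, (278,121) to (357,296): centre (445.7,−90.8), long axis −83.7°. The yellow box is on its mat. Move blue, then check from the top.

```bash
python3 - <<'E'
from tr import *
transfer([445.7,-90.8],-83.7,0,[608.2,65.9],-3.9,h=10)
manip.move_ptp([330,-330,300],rot(-20))
v=View('top'); v.save('top2',(170,145,490,325),2.5)
for c,roi in (('red',(205,170,250,240)),('blue',(280,155,340,245)),('yellow',(368,155,420,230))):
    m=v.mask(c,roi); print(c,v.rect(c,4,roi))
print('garlic',v.pts([(314,269)],30),manip.read_clock())
E
```

```text
grasp False [446.27192875 -90.97566848  10.59677736] 59.44726099276145 59.49081271781503 [ 0.43554347  0.20176028 -1.00971057]
place True [607.79098572  65.89939416  14.63562687] expected z 14.596777361692514
red (array([596.9, 271.8]), array([98.2, 78.1]), 3.8)
blue (array([608.6,  66.3]), array([166.4,  85.2]), -3.7)
yellow (array([ 624.3, -150.2]), array([131.4,  82.6]), -10.6)
garlic [[434.84797222  53.61429989]] 53.0
```

View pics/top2.png

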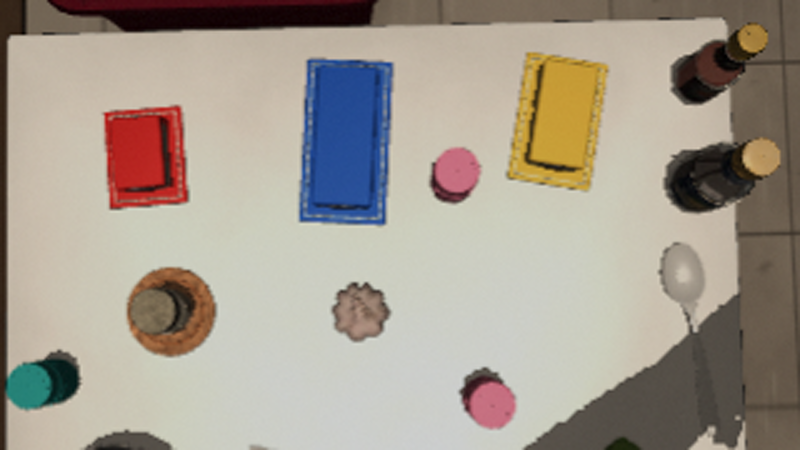

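All four items are on their places, and garlic and bottles look unmoved. I read the lid centres off the crop: red (138,153), blue (345,135), yellow (564,114), cap (155,311). One numeric check, then hand in.

```bash
python3 - <<'E'
from h import *
v=View('top'); f=lambda u,w,z:v.pts([(u/2.5+170,w/2.5+145)],z)[0].round(1)
for n,c,m in (('red',f(138,153,46),(596.7,271.3)),('blue',f(345,135,46),(608.3,66)),('yellow',f(564,114,46),(624.2,-150.4)),('jar',f(155,311,102),(439,246.2))): print(n,c,c-m)
print('bottle',f(760,158,207),manip.read_wrist_force())
ticket.finish_job()
E
```

```text
red [593.5 268.8] [-3.2 -2.5]
blue [606.6  64.5] [-1.7 -1.5]
yellow [ 622.5 -150.9] [-1.7 -0.5]
jar [437.5 241.2] [-1.5 -5. ]
bottle [ 552.8 -285.3] [ 0.16882047  0.00357165 -0.74458108]
the job is handed in; nothing more can be done
```

I took the stack apart from the top down and handed the job in: the jar is on the cork coaster, and the red, yellow and blue boxes are each on their own mat. The whole run took about 53 s of robot time.

**Centring:** in the last top picture, read by eye, the boxes are about 2–4 mm from their mat centres. The jar reads about 5 mm off in that picture and about 3 mm off in the earlier wrist view. All are inside the 15 mm limit.

**Seating and release:** each item made contact within about 0.3 mm of the expected height. All were released, the arm was clear of everything, and all stand upright with the boxes lengthwise.

**Bystanders:** the bottle cap reads within about 2 mm of its start position. The garlic looks unmoved in the top picture; I did not measure it again.

**Failed measurements:** the automatic colour measurement of the coaster while carrying the jar failed, because the jar in hand merged with it, so I used the top-view position. A later wrist look agreed with it to within 0.6 mm. Same-colour merging also made the automatic check of the red box on its mat unusable, and in the final top view it measured only the mats, so the final lid positions are the by-eye ones.

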